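# Put the seasonings back where each belongs

### The job

The cooking is done: put the five things left out at the front of the worktop back where they belong. The two loose spice jars go into the two free bays of the spice rack, the pepper mill into the wide collar and the salt shaker into the narrow collar of the salt and pepper stand, and the mustard jar into the free bay of the pantry crate next to the tin. Everything must stand upright, down on the floor of its own place; knock nothing over on the way, and leave the jar and the tin that are already put away in their places.

Things in the scene. Friction and masses are not known exactly. Their poses are not given: they have to be found in the camera images.
- spice_a: Glass spice jar standing loose on the worktop: round, 106 mm tall, about 0.11 kg; body 42 mm across, above 85 mm height a straight cap 45 mm across. Three such jars are in the scene; the two loose ones may take either free bay. Origin: centre of the underside, z up.
- spice_b: Glass spice jar standing loose on the worktop: round, 106 mm tall, about 0.11 kg; body 42 mm across, above 85 mm height a straight cap 45 mm across. Three such jars are in the scene; the two loose ones may take either free bay. Origin: centre of the underside, z up.
- salt: Salt shaker standing loose on the worktop: round, 90 mm tall, about 0.1 kg; body up to 44 mm across to 66 mm height (grip it at about 58 mm), above that a grey domed top 34 mm across. Origin: centre of the underside, z up.
- mill: Dark wooden pepper mill standing loose on the worktop: round, 170 mm tall, foot 58 mm across, about 0.18 kg; its round head is up to 50 mm across between 123 and 159 mm height (widest near 140 mm: grip it there) and carries a 12 mm knob. Head and body are one rigid piece. Origin: centre of the underside, z up.
- mustard: Glass mustard jar with a metal lid, standing loose on the worktop: round, 90 mm tall, about 0.26 kg; body 62 to 64 mm across up to 78 mm height, lid 60 mm across from 79 to 90 mm. Origin: centre of the underside, z up.
- spice_rack: Pale wooden spice rack with steel rails, fixed, 84 x 216 mm, end cheeks 46 mm high. Three square 64 mm bays in a row, centres at y = -67, 0, +67 mm (x = 0), floor at z = 10 mm; side rails up to z = 41 mm, thin dividers up to 34 mm. The +67 mm bay holds a jar, the other two are free. Turned by up to 23 degrees. Origin: centre of the underside, z up.
- cruet_stand: Salt and pepper stand, fixed: dark wooden slab 94 x 192 mm with two empty round steel collars. Wide collar, 78 mm inside, centred at y = +46 mm; narrow collar, 62 mm inside, at y = -56 mm (x = 0). Floor inside both at z = 12 mm, rims at z = 36 mm. Turned by up to 23 degrees. Origin: centre of the underside, z up.
- pantry_crate: Low slatted wooden crate, fixed, 96 x 188 mm, 37 mm high, with two square bays about 84 mm wide, centres at y = -44 and +44 mm (x = 0), floor at z = 8 mm, thin divider up to z = 30 mm. The +44 mm bay holds a tin, the -44 mm bay is free. Turned by up to 23 degrees. Origin: centre of the underside, z up.
- home_spice: Third spice jar, same shape (45 mm across, 106 mm tall), standing loose in the +67 mm bay of the spice rack, where it stays. Origin: centre of the underside, z up.
- tin: Food tin, round, 57 mm across, 72 mm tall, standing loose in the +44 mm bay of the pantry crate, where it stays. Origin: centre of the underside, z up.
Mind the look-alikes: they are no part of the job. What is shaped like the home_spice but green is not meant.

How it is judged:
At the end, for the whole second after the job is handed in: Spice jars one each in the two free rack bays, mill in the wide collar, salt in the narrow one, mustard in the free crate bay, third jar and tin still in theirs; each within 13 mm (mustard 15, tin 18) of the centre, 4 mm of the floor and 4.5 degrees of upright, released, at rest (((x of spice_a in the frame of spice_rack between -0.013 and 0.013 m and y of spice_a in the frame of spice_rack between -0.013 and 0.013 m and z of spice_a in the frame of spice_rack between 0.006 and 0.014 m and x of spice_b in the frame of spice_rack between -0.013 and 0.013 m and y of spice_b in the frame of spice_rack between -0.08 and -0.054 m and z of spice_b in the frame of spice_rack between 0.006 and 0.014 m) or (x of spice_a in the frame of spice_rack between -0.013 and 0.013 m and y of spice_a in the frame of spice_rack between -0.08 and -0.054 m and z of spice_a in the frame of spice_rack between 0.006 and 0.014 m and x of spice_b in the frame of spice_rack between -0.013 and 0.013 m and y of spice_b in the frame of spice_rack between -0.013 and 0.013 m and z of spice_b in the frame of spice_rack between 0.006 and 0.014 m)) and x of salt in the frame of cruet_stand between -0.013 and 0.013 m and y of salt in the frame of cruet_stand between -0.069 and -0.043 m and z of salt in the frame of cruet_stand between 0.008 and 0.016 m and x of mill in the frame of cruet_stand between -0.013 and 0.013 m and y of mill in the frame of cruet_stand between 0.033 and 0.059 m and z of mill in the frame of cruet_stand between 0.008 and 0.016 m and x of mustard in the frame of pantry_crate between -0.015 and 0.015 m and y of mustard in the frame of pantry_crate between -0.059 and -0.029 m and z of mustard in the frame of pantry_crate between 0.004 and 0.012 m and x of tin in the frame of pantry_crate between -0.018 and 0.018 m and y of tin in the frame of pantry_crate between 0.026 and 0.062 m and z of tin in the frame of pantry_crate between 0.004 and 0.012 m and x of home_spice in the frame of spice_rack between -0.013 and 0.013 m and y of home_spice in the frame of spice_rack between 0.054 and 0.08 m and z of home_spice in the frame of spice_rack between 0.006 and 0.014 m and angle between each of spice_a, spice_b, salt, mill, mustard, home_spice, tin's own z axis and vertical below 0.08 rad and linear speed of each of spice_a, spice_b, salt, mill, mustard, home_spice, tin below 0.02 m/s and angular speed of each of spice_a, spice_b, salt, mill, mustard, home_spice, tin below 0.3 rad/s); the robot touches nothing.
It fails at once if a thing is knocked over (tilted by more than 35 degrees) (angle between any of spice_a, spice_b, salt, mill, mustard's own z axis and vertical above 0.6 rad).
It fails at once if the jar or the tin already put away is lifted out of its bay or tipped over (angle between any of home_spice, tin's own z axis and vertical above 0.35 rad or z of home_spice in the frame of spice_rack above 0.045 m or z of tin in the frame of pantry_crate above 0.045 m).
It also fails if it takes over 138 s, if anything falls off the work surface, if the arm or the gripper's body presses on something with over 40 N, if the wrist force passes 120 N, or if a joint passes its speed limit or range.

### The arm

A 6-joint arm with a two-finger parallel gripper is mounted at the origin on a cart in front of the work surface, level with it; the furniture and walls round the work are solid. World frame = base frame: x ahead of the robot, y to its left, z up, the work surface at z = 0. Lengths are in m, angles in rad, forces in N, time in s.
With the tool pointing down it reaches from about 0.25 to 0.775 m from the base axis. Payload 4 kg.
Tool frame: the origin (TCP) lies midway between the tips of the shut fingers; the grasp point (between the pads) lies 19 mm behind it; z points along the fingers, y is the line along which they close (so a half turn about z gives the same grasp; the last joint's range is limited). The gripper opens to 94 mm and grips with 3 to 60 N. Pads are 16 mm wide; open, the fingers measure 119 mm over their backs; the gripper's body (75 mm by 177 mm) begins 78 mm behind the grasp point.
Start: joints at [1.031, 0.087, 1.371, -0, 1.684, -0.103], TCP at [0.233, 0.498, 0.206] pointing down, gripper open.
Joint ranges: [-3.1, 3.1], [-0.76, 2.03], [0.27, 2.55], [-1.08, 4.22], [0.17, 2.65], [-2.57, 2.57]. Speed limits (rad/s): [2.79, 2.79, 3.14, 3.14, 3.14, 3.14].

### API

Orientations are given as [roll, pitch, yaw] about the fixed x, y, z axes, in that order (R = Rz(yaw) Ry(pitch) Rx(roll)).
In Python, from station import robot gives the robot as it stands.
- The arm moves only by the tool jog_arm, never from a script. Its argument "targets" is a list of rows, each a list of 7 numbers: the turn, a rotation vector about the tool's x, y, z in rad, then the shift along the tool's x, y, z in mm, then the closure in counts, from 0 (fully open) to 255 (shut). In form: [[rx, ry, rz, x, y, z, claw], ...]. A call has exactly 10 rows; each row shifts and turns the commanded pose from where the row before left it, along the tool's axes as they then stand; what a row does not reach is not made up. A row lasts 1/8 s, in which the tool goes at most 62.5 mm and 10.7 degrees, less where a joint would pass 70% of its speed; a pose out of reach is approached as far as the arm can. A call with a gripper value outside its range is refused whole. The fingers move at their own pace and stop on an object; "grip_force" is the grip in N (left out, the last holds). Time passes only in rows, so rows that do not move let the fingers close, or fill a call up. It gives the time, the measured TCP pose, the force, the opening and the grip force at its end, in the units of the state.
- robot.get_obs(): the state, without advancing time (a new reading comes with each control period).
- robot.snapshot(name): name is "scene" or "top"; returns (picture, depth): 480x640x3 uint8, blue, green, red; 480x640 float32, m along the optical axis (not along the pixel's ray), 0 where there is no reading.
- robot.camera_model(name): a dict with "fovy" (degrees; the focal length in pixels is half the picture's height over the tangent of half this angle, whatever the lens; pixels are square), "cx", "cy" (the principal point, pixels), "world_from_camera" (4x4, takes a point from camera to world coordinates). Camera axes: x right, y down, z forward; pixel columns grow to the right and rows downward; lengths in m; the calibration is good to about 2 mm. A picture is of the moment at which its call begins. camera_model takes no time and is no camera call.
- robot.close_job(): hands the job in; it is judged then, once.
The state is a dict: "clock": time; "joint_positions": joint angles; "dq": joint speeds; "joint_efforts": joint torques, N m; "tcp_pos": TCP position; "tcp_rot": TCP orientation; "contact_force": force on the tool from outside, world axes, zero at the start; "wrist_torque": the same for the moment, N m; "opening": opening from 0.0 (shut) to 1.0 (fully open); "grip_force": force on a finger pad.
Only numpy, scipy, OpenCV 4.12 (cv2) and the standard library are available. Lean on these libraries where they do the work, as an engineer would, in place of code of your own. Each camera call takes 0.05 s, during which the arm holds its last target. There are 200 camera calls.

## Working session

There is one attempt and no reset: what is moved stays moved. The work goes in short steps, Python scripts to look and compute and a tool call to move; the robot and the scene stay as the last step left them, time stands still between calls to the robot, and variables do not carry over. Pictures are saved under pics/ and viewed, at most 14 in all, crops included, and the job is handed in when it is done.

Besides the shell and the picture viewer there is one more tool, called after "Request:" as a command line: name --pt "numbers of a row" for each row, then --argument value for the rest. jog_arm: Moves the arm, as the interface text tells. Its arguments: {"type":"object","properties":{"targets":{"type":"array","items":{"type":"array","items":{"type":"number"}}},"grip_force":{"type":"number"}},"required":["targets"]}

```bash
ls; mkdir -p pics
python3 - <<'E'
from station import robot
import cv2,numpy as np
for n in("scene","top"):
    p,d=robot.snapshot(n); cv2.imwrite(f"pics/{n}0.png",p); np.save(f"{n}_d.npy",d); m=robot.camera_model(n); print(n,m["fovy"],m["cx"],m["cy"],np.round(m["world_from_camera"],3).tolist(), (d==0).mean())
o=robot.get_obs(); print(o)
E
```

```text
pics
scene 54.61537176642551 317.9466696968293 239.4536441979061 [[0.883, -0.205, 0.423, 0.011], [-0.469, -0.425, 0.774, -0.767], [0.021, -0.882, -0.472, 0.576], [0.0, 0.0, 0.0, 1.0]] 0.004108072916666667
top 42.72852800690753 326.99927989716195 232.6366511804275 [[0.005, -0.998, 0.067, 0.409], [-1.0, -0.004, 0.009, 0.082], [-0.009, -0.067, -0.998, 1.52], [0.0, 0.0, 0.0, 1.0]] 0.00396484375
{'clock': 0.1, 'joint_positions': array([ 1.03090130e+00,  8.78840653e-02,  1.37207660e+00,  2.21213476e-07,
        1.68356641e+00, -1.03085910e-01]), 'dq': array([ 0.00122029, -0.00054255, -0.00435933,  0.00049385, -0.00141189,
        0.00082678]), 'joint_efforts': array([ 2.40038346e-03, -3.41253555e+01, -3.03301728e+01,  7.20223272e-02,
        3.04706942e-02, -9.04467106e-05]), 'tcp_pos': array([0.23242934, 0.4979502 , 0.20443303]), 'tcp_rot': array([-3.13966853e+00, -1.99276927e-04,  2.70478337e+00]), 'contact_force': array([ 0.2843657 , -1.00222689, -0.2603842 ]), 'wrist_torque': array([-0.04657494,  0.05236151, -0.04476779]), 'grip_force': 0.0, 'opening': 0.9990371848225177}
```

View pics/top0.png

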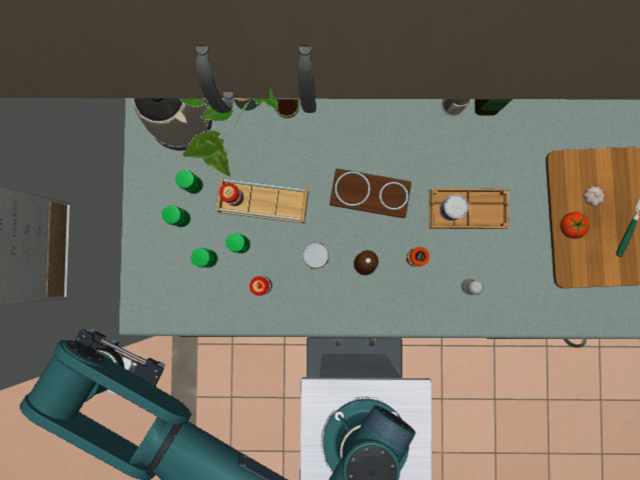

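View pics/scene0.png

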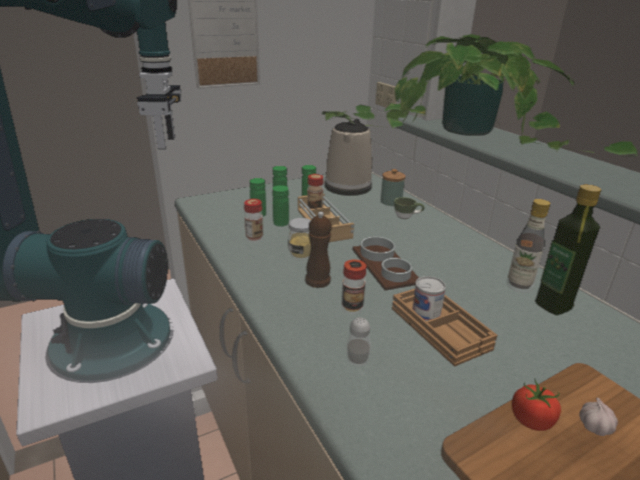

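The top view shows red-capped spice jars at (260,286) and (419,257), mustard at (316,256), mill at (366,262) and salt at (473,287). The rack is at (262,201) with its home jar at (230,193), the cruet stand at (371,193), and the crate at (469,209) with its tin at (455,207). The green jars on the left at (188,181), (175,215), (203,257) and (237,243) are look-alikes. The jars I want are the ones with red caps like the home jar.

```bash
cat > h.py <<'E'
import cv2,numpy as np
from station import robot
def cam(n):
    m=robot.camera_model(n); return 240/np.tan(np.radians(m["fovy"]/2)),m["cx"],m["cy"],np.array(m["world_from_camera"])
def cloud(n,d):
    f,cx,cy,T=cam(n); v,u=np.indices(d.shape)
    P=np.stack([(u-cx)/f*d,(v-cy)/f*d,d],-1); return P@T[:3,:3].T+T[:3,3]
def ray(n,uv,z):
    f,cx,cy,T=cam(n); uv=np.atleast_2d(uv).astype(float)
    r=np.c_[(uv[:,0]-cx)/f,(uv[:,1]-cy)/f,np.ones(len(uv))]@T[:3,:3].T
    return T[:3,3]+r*((z-T[2,3])/r[:,2])[:,None]
E
python3 - <<'E'
from h import *
d=np.load("top_d.npy"); p=cv2.imread("pics/top0.png"); W=cloud("top",d)
print("table z",np.median(W[300:320,300:450,2]), "table x edge", W[330,350])
H=dict(spiceL=(260,286,.106),spiceR=(419,257,.106),mustard=(316,256,.09),mill=(366,262,.17),salt=(473,287,.09),home=(230,193,.116),tin=(455,207,.08),green=(237,243,.106))
for k,(u,v,h) in H.items():
    w=22; sl=(slice(v-w,v+w),slice(u-w,u+w)); Q=W[sl].reshape(-1,3); z=Q[:,2]
    near=np.hypot(*(W[sl]-W[v,u])[...,:2].reshape(-1,2).T)<.04
    zt=np.percentile(z[near],99)
    lo=h-.035 if k=='mill' else h-.012
    m=((W[sl][...,2]>lo)&near.reshape(2*w,2*w)).astype(np.uint8)
    c=max(cv2.findContours(m,0,2)[0],key=cv2.contourArea); (a,b),r=cv2.minEnclosingCircle(c)
    zz=.14 if k=='mill' else h
    q=ray("top",(a+u-w,b+v-w),zz)[0]
    M=cv2.moments(m,True); q2=ray("top",(M['m10']/M['m00']+u-w,M['m01']/M['m00']+v-w),zz)[0]
    print(k,"zt %.3f"%zt,"px",round(a+u-w,1),round(b+v-w,1),"rad mm %.1f"%(r*(1.52-h)/613*1000),"area-diam %.1f"%(2*np.sqrt(m.sum()/np.pi)*(1.52-h)/.613),np.round(q,4),np.round(q2,4))
# furniture
for k,(u0,v0,u1,v1,zl,zh) in dict(rack=(205,165,320,235,.03,.05),cruet=(320,160,420,225,.008,.05),crate=(422,180,520,240,.025,.045)).items():
    S=W[v0:v1,u0:u1]; m=((S[...,2]>zl)&(S[...,2]<zh)).astype(np.uint8)
    pts=S[m>0][:,:2].astype(np.float32); r=cv2.minAreaRect(pts); print(k,m.sum(),r)
cv2.imwrite("pics/crop1.png",cv2.resize(p[160:310,200:520],None,fx=2.5,fy=2.5,interpolation=cv2.INTER_CUBIC))
sh=W[:100,:,2]; print("shelf z",np.median(sh), W[95,260],W[95,371],W[95,469], "handles",W[85,210],W[100,305])
E
```

```text
table z -0.000881637609133179 table x edge [ 0.27152626  0.03821221 -0.00350835]
spiceL zt 0.111 px 258.1 285.4 rad mm 22.7 area-diam 44.5 [0.3819 0.253  0.106 ] [0.3817 0.2534 0.106 ]
spiceR zt 0.111 px 418.7 255.9 rad mm 22.6 area-diam 44.9 [ 0.4513 -0.1163  0.106 ] [ 0.4514 -0.1166  0.106 ]
mustard zt 0.096 px 314.7 254.9 rad mm 29.8 area-diam 59.4 [0.453  0.1235 0.09  ] [0.453  0.1235 0.09  ]
mill zt 0.167 px 366.7 260.6 rad mm 24.2 area-diam 48.5 [0.4392 0.0052 0.14  ] [0.4393 0.0055 0.14  ]
salt zt 0.091 px 474.9 287.0 rad mm 16.8 area-diam 32.1 [ 0.3806 -0.2483  0.09  ] [ 0.3808 -0.2489  0.09  ]
home zt 0.286 px 228.3 191.6 rad mm 22.9 area-diam 47.2 [0.5973 0.3233 0.116 ] [0.6021 0.3249 0.116 ]
tin zt 0.084 px 455.1 206.0 rad mm 29.2 area-diam 57.3 [ 0.5702 -0.2061  0.08  ] [ 0.5699 -0.2063  0.08  ]
green zt 0.111 px 234.8 242.2 rad mm 23.1 area-diam 44.9 [0.4811 0.3081 0.106 ] [0.4817 0.3084 0.106 ]
rack 719 ((0.5884336829185486, 0.25592467188835144), (0.21888187527656555, 0.08276232331991196), 82.83084106445312)
cruet 2536 ((0.609320342540741, 0.0009050220251083374), (0.1531510353088379, 0.2259824424982071), 1.2951805591583252)
crate 693 ((0.5715866088867188, -0.2488124519586563), (0.18788693845272064, 0.09730960428714752), 89.6999740600586)
shelf z 0.992325989079976 [0.60650972 0.16328328 0.85195149] [0.60574665 0.0404123  0.85550133] [ 0.60707642 -0.06817076  0.85187665] handles [0.57931399 0.1939082  0.97462899] [0.57276579 0.10870435 0.94999887]
```

View pics/crop1.png

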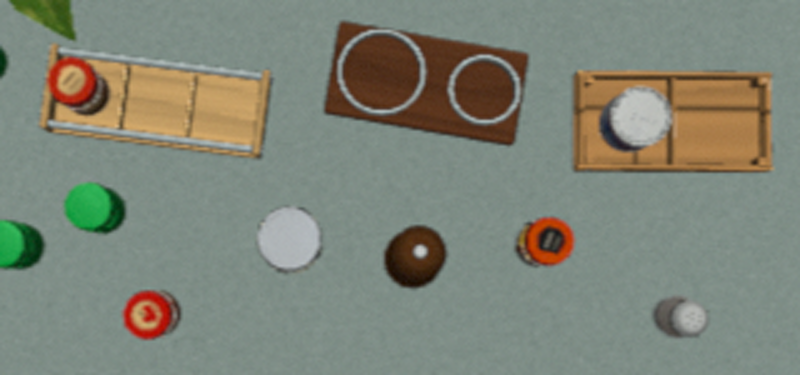

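The crop confirms it. Both loose jars, at crop (150,314) and (548,240), have the spice shape with a red or orange cap, and only the green ones are decoys. Rack and crate poses agree with the home jar and the tin to within 2 mm. What's left is the collars and the hanging leaf.

Run:
```python
from h import *
p=cv2.imread("pics/top0.png"); d=np.load("top_d.npy"); W=cloud("top",d)
g=p[160:225,325:418].min(2); m=(g>105).astype(np.uint8)
sat=p[160:225,325:418].max(2).astype(int)-g
br=((p[160:225,325:418,2].astype(int)-p[160:225,325:418,0])>15).astype(np.uint8)
cs,_=cv2.findContours(br,1,2)   # wood: outer + interior disks
for c in sorted(cs,key=cv2.contourArea)[-4:]:
    (a,b),r=cv2.minEnclosingCircle(c); M=cv2.moments(c); 
    if M['m00']<100: continue
    a,b=M['m10']/M['m00']+325,M['m01']/M['m00']+160; R=cv2.minAreaRect(c)
    print(round(a,1),round(b,1),"A",M['m00'],"eqd mm",2*np.sqrt(M['m00']/np.pi)*1.49/.613,ray("top",(a,b),.036)[0],ray("top",(a,b),.016)[0],R)
y=-np.radians(90-82.83); c=np.array([.5884,.2559])
for t in(-.067,0,.067): print("bay",t,c+t*np.array([-np.sin(y),np.cos(y)]))
L=W[(W[...,2]>.13)&(W[...,2]<.6)&(W[...,0]>.5)&(W[...,1]>.15)&(W[...,1]<.4)]
print("leaf",len(L),L.min(0),L.max(0)); k=L[L[:,0]<.68]; print(k.min(0),k.max(0))
```

```text
393.0 195.8 A 411.0 eqd mm 55.603453235867946 [ 0.59937779 -0.06450487  0.036     ] [ 0.60194808 -0.06647949  0.016     ] ((68.5, 35.5), (23.0, 23.0), 90.0)
352.1 188.6 A 685.0 eqd mm 71.78374945804649 [0.61660205 0.0351235  0.036     ] [0.61940444 0.03449139 0.016     ] ((27.0, 28.5), (29.0, 30.0), 90.0)
372.4 195.2 A 1063.0 eqd mm 89.4226396282683 [ 0.60068731 -0.01445579  0.036     ] [ 0.60327525 -0.01575599  0.016     ] ((45.10574722290039, 32.77791976928711), (76.87628936767578, 37.34857940673828), 9.819300651550293)
bay -0.067 [0.58003748 0.18942393]
bay 0 [0.5884 0.2559]
bay 0.067 [0.59676252 0.32237607]
leaf 1917 [0.60753054 0.19832844 0.13116239] [0.79135762 0.39997678 0.33045867]
[0.60753054 0.29326837 0.27040898] [0.67998617 0.3942732  0.29812425]
```

Request:
jog_arm --pt "0 0 0.11 0 0 -10 0" --pt "0 0 0.11 0 0 -10 0" --pt "0 0 0.11 0 0 -10 0" --pt "0 0 0.11 0 0 -10 0" --pt "0 0 0.11 0 0 -10 0" --pt "0 0 0.11 0 0 -5 0" --pt "0 0 0.11 0 0 -5 0" --pt "0 0 0.11 0 0 0 0" --pt "0 0 0.11 0 0 0 0" --pt "0 0 0.14 0 0 0 0" --grip_force 15

```text
clock: 1.35
tcp_pos: [0.2325, 0.4981, 0.2647]
tcp_rot: [-3.141, 0.001, 1.57]
contact_force: [-0.5, -0.1, 0.5]
opening: 0.999
grip_force: 0.0
```

Request:
jog_arm --pt "0 0 0 -30 18 8 0" --pt "0 0 0 -30 18 8 0" --pt "0 0 0 -30 18 8 0" --pt "0 0 0 -30 19 8 0" --pt "0 0 0 -30 19 8 0" --pt "0 0 0 -30 19 8 0" --pt "0 0 0 -30 19 8 0" --pt "0 0 0 -35 19 9 0" --pt "0 0 0 0 0 0 0" --pt "0 0 0 0 0 0 0"

```text
clock: 2.6
tcp_pos: [0.3824, 0.2543, 0.2004]
tcp_rot: [-3.141, -0.001, 1.575]
contact_force: [-0.4, 0.4, -0.5]
opening: 1.005
grip_force: 0.0
```

Request:
jog_arm --pt "0 0 0 -1 0 25 0" --pt "0 0 0 0 0 25 0" --pt "0 0 0 0 0 25 0" --pt "0 0 0 0 0 25 0" --pt "0 0 0 0 0 26 0" --pt "0 0 0 0 0 0 0" --pt "0 0 0 0 0 0 255" --pt "0 0 0 0 0 0 255" --pt "0 0 0 0 0 0 255" --pt "0 0 0 0 0 0 255"

```text
clock: 3.85
tcp_pos: [0.383, 0.2531, 0.075]
tcp_rot: [3.141, -0.001, 1.575]
contact_force: [-0.5, -1.0, -0.0]
opening: 0.613
grip_force: 0.0
```

Request:
jog_arm --pt "0 0 0 0 0 0 255" --pt "0 0 0 0 0 0 255" --pt "0 0 0 0 0 0 255" --pt "0 0 0 0 0 0 255" --pt "0 0 0 0 0 -6 255" --pt "0 0 0 0 0 -10 255" --pt "0 0 0 0 0 -16 255" --pt "0 0 0 0 0 -16 255" --pt "0 0 0 0 0 -16 255" --pt "0 0 0 0 0 -16 255"

```text
clock: 5.1
tcp_pos: [0.3828, 0.2531, 0.156]
tcp_rot: [3.141, -0.0, 1.575]
contact_force: [0.2, -0.0, -1.5]
opening: 0.472
grip_force: 14.8
```

Request:
jog_arm --pt "0 0 0.15 0 0 -15 255" --pt "0 0 0.15 0 0 -15 255" --pt "0 0 0.15 0 0 -10 255" --pt "0 0 0.15 0 0 0 255" --pt "0 0 0 23 33 0 255" --pt "0 0 0 23 33 0 255" --pt "0 0 0 24 34 0 255" --pt "0 0 0 24 34 0 255" --pt "0 0 0 24 34 0 255" --pt "0 0 0 0 0 0 255"

```text
clock: 6.35
tcp_pos: [0.5898, 0.2556, 0.1928]
tcp_rot: [-3.14, 0.002, 0.973]
contact_force: [-0.7, 0.3, -1.8]
opening: 0.468
grip_force: 15.0
```

Request:
jog_arm --pt "0 0 0 -1 -1 16 255" --pt "0 0 0 0 0 16 255" --pt "0 0 0 0 0 16 255" --pt "0 0 0 0 0 16 255" --pt "0 0 0 0 0 14 255" --pt "0 0 0 0 0 12 255" --pt "0 0 0 0 0 8 255" --pt "0 0 0 0 0 4 255" --pt "0 0 0 0 0 0 255" --pt "0 0 0 0 0 0 255"

```text
clock: 7.6
tcp_pos: [0.587, 0.2562, 0.0932]
tcp_rot: [3.141, -0.001, 0.975]
contact_force: [1.2, 0.5, -1.2]
opening: 0.467
grip_force: 15.0
```

Request:
jog_arm --pt "0 0 0 0 0 3 255" --pt "0 0 0 0 0 3 255" --pt "0 0 0 0 0 2 255" --pt "0 0 0 0 0 1 255" --pt "0 0 0 0 0 0 255" --pt "0 0 0 0 0 0 255" --pt "0 0 0 0 0 0 255" --pt "0 0 0 0 0 0 255" --pt "0 0 0 0 0 0 255" --pt "0 0 0 0 0 0 255"

```text
clock: 8.85
tcp_pos: [0.5867, 0.2564, 0.0843]
tcp_rot: [3.141, -0.001, 0.975]
contact_force: [-0.8, 0.0, 4.8]
opening: 0.471
grip_force: 15.0
```

Contact with the floor: +4.8 N at z = 0.084, as expected. Next I release and rise.

Request:
jog_arm --pt "0 0 0 0 0 0 90" --pt "0 0 0 0 0 0 90" --pt "0 0 0 0 0 0 90" --pt "0 0 0 0 0 -15 90" --pt "0 0 0 0 0 -25 90" --pt "0 0 0 0 0 -30 90" --pt "0 0 0 0 0 -30 0" --pt "0 0 0 0 0 -30 0" --pt "0 0 0 0 0 0 0" --pt "0 0 0 0 0 0 0"

```text
clock: 10.1
tcp_pos: [0.5862, 0.2559, 0.2127]
tcp_rot: [-3.141, 0.001, 0.975]
contact_force: [0.1, 0.3, -0.3]
opening: 0.991
grip_force: 0.0
```

Request:
jog_arm --pt "0 0 0 -40 0 0 0" --pt "0 0 0 -40 0 0 0" --pt "0 0 -0.15 0 0 -5 0" --pt "0 0 -0.15 0 0 -5 0" --pt "0 0 -0.15 0 0 0 0" --pt "0 0 -0.15 0 0 0 0" --pt "0 0 0 -35 -10 0 0" --pt "0 0 0 -35 -10 0 0" --pt "0 0 0 -35 -10 0 0" --pt "0 0 0 -35 -10 0 0"

```text
clock: 11.35
tcp_pos: [0.5008, 0.0486, 0.2212]
tcp_rot: [-3.138, -0.0, 1.575]
contact_force: [1.5, -0.0, 0.7]
opening: 0.998
grip_force: 0.0
```

Request:
jog_arm --pt "0 0 0 -35 -10 0 0" --pt "0 0 0 -35 -10 0 0" --pt "0 0 0 -35 -10 0 0" --pt "0 0 0 -35 -10 0 0" --pt "0 0 0 -26 -10 0 0" --pt "0 0 0 0 0 0 0" --pt "0 0 0 0 0 0 0" --pt "0 0 0 0 0 0 0" --pt "0 0 0 0 0 0 0" --pt "0 0 0 0 0 0 0"

```text
clock: 12.6
tcp_pos: [0.453, -0.116, 0.2235]
tcp_rot: [3.141, -0.0, 1.576]
contact_force: [-0.2, -0.1, -0.2]
opening: 1.001
grip_force: 0.0
```

Request:
jog_arm --pt "0 0 0 0 -1 30 0" --pt "0 0 0 0 0 30 0" --pt "0 0 0 0 0 30 0" --pt "0 0 0 0 0 30 0" --pt "0 0 0 0 0 29 0" --pt "0 0 0 0 0 0 0" --pt "0 0 0 0 0 0 255" --pt "0 0 0 0 0 0 255" --pt "0 0 0 0 0 0 255" --pt "0 0 0 0 0 0 255"

```text
clock: 13.85
tcp_pos: [0.4523, -0.1167, 0.0751]
tcp_rot: [3.14, 0.0, 1.575]
contact_force: [0.3, -0.2, -0.2]
opening: 0.613
grip_force: 0.0
```

Request:
jog_arm --pt "0 0 0 0 0 0 255" --pt "0 0 0 0 0 0 255" --pt "0 0 0 0 0 0 255" --pt "0 0 0 0 0 0 255" --pt "0 0 0 0 0 0 255" --pt "0 0 0 0 0 -6 255" --pt "0 0 0 0 0 -14 255" --pt "0 0 0 0 0 -20 255" --pt "0 0 0 0 0 -25 255" --pt "0 0 0 0 0 -25 255"

```text
clock: 15.1
tcp_pos: [0.452, -0.1165, 0.1661]
tcp_rot: [3.141, 0.0, 1.575]
contact_force: [0.7, 0.2, -0.6]
opening: 0.472
grip_force: 14.9
```

Request:
jog_arm --pt "0 0 0 0 32 -15 255" --pt "0 0 0 0 32 -15 255" --pt "0 0 0 0 32 -10 255" --pt "0 0 0 0 32 0 255" --pt "0 0 0 35 0 0 255" --pt "0 0 0 35 0 0 255" --pt "0 0 0 35 0 0 255" --pt "0 0 0 35 0 0 255" --pt "0 0 0 35 0 0 255" --pt "0 0 0 35 0 0 255"

```text
clock: 16.35
tcp_pos: [0.5791, 0.0952, 0.2054]
tcp_rot: [3.141, -0.0, 1.575]
contact_force: [-0.1, 0.1, -1.3]
opening: 0.471
grip_force: 15.0
```

Request:
jog_arm --pt "0 0 0 35 0 0 255" --pt "0 0 0 31 0 0 255" --pt "0 0 0 20 0 0 255" --pt "0 0 0 10 0 0 255" --pt "0 0 0 0 0 0 255" --pt "0 0 0 0 0 0 255" --pt "0 0 0 0 0 0 255" --pt "0 0 0 0 0 0 255" --pt "0 0 0 0 0 0 255" --pt "0 0 0 0 0 0 255"

```text
clock: 17.6
tcp_pos: [0.5787, 0.1899, 0.2045]
tcp_rot: [3.141, -0.0, 1.575]
contact_force: [0.1, 0.6, -1.5]
opening: 0.469
grip_force: 15.0
```

Next I descend to z = 0.084, 120.5 mm down, shifting 1 mm in x.

Request:
jog_arm --pt "0 0 0 0 1 25 255" --pt "0 0 0 0 0 25 255" --pt "0 0 0 0 0 25 255" --pt "0 0 0 0 0 20 255" --pt "0 0 0 0 0 12 255" --pt "0 0 0 0 0 6 255" --pt "0 0 0 0 0 4 255" --pt "0 0 0 0 0 3 255" --pt "0 0 0 0 0 0 255" --pt "0 0 0 0 0 0 255"

```text
clock: 18.85
tcp_pos: [0.5799, 0.1901, 0.085]
tcp_rot: [3.141, -0.0, 1.575]
contact_force: [0.0, -0.8, -0.9]
opening: 0.472
grip_force: 15.0
```

Request:
jog_arm --pt "0 0 0 0 0 1 255" --pt "0 0 0 0 0 0 255" --pt "0 0 0 0 0 0 90" --pt "0 0 0 0 0 0 90" --pt "0 0 0 0 0 0 90" --pt "0 0 0 0 0 -15 90" --pt "0 0 0 0 0 -25 90" --pt "0 0 0 0 0 -30 90" --pt "0 0 0 0 0 -30 0" --pt "0 0 0 0 0 -40 0"

```text
clock: 20.1
tcp_pos: [0.5793, 0.1899, 0.2248]
tcp_rot: [-3.141, 0.0, 1.575]
contact_force: [0.3, -0.7, -0.0]
opening: 0.819
grip_force: 0.0
```

Request:
jog_arm --pt "0 0 0 -37 -28 0 0" --pt "0 0 0 -37 -28 0 0" --pt "0 0 0 -37 -28 0 0" --pt "0 0 0 -37 -28 0 0" --pt "0 0 0 -36 -28 0 0" --pt "0 0 0 0 0 0 0" --pt "0 0 0 0 0 0 0" --pt "0 0 0 0 0 0 0" --pt "0 0 0 0 0 0 0" --pt "0 0 0 0 0 0 0"

```text
clock: 21.35
tcp_pos: [0.4406, 0.0059, 0.2232]
tcp_rot: [-3.141, -0.0, 1.576]
contact_force: [0.2, 0.4, 0.5]
opening: 1.001
grip_force: 0.0
```

Run:
```python
from h import *
p,d=robot.snapshot("scene"); cv2.imwrite("pics/s2.png",p); print(robot.get_obs()["tcp_pos"])
```

```text
[0.44054417 0.00583586 0.22326651]
```

View pics/s2.png

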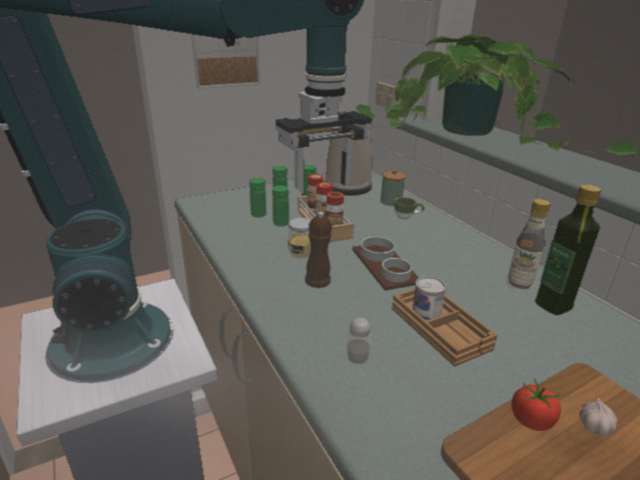

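Three red-capped jars now stand upright in the rack, around (325,195), and the gripper is above the mill at (319,235). Next I go down 102 mm and grip at 140 mm.

Request:
jog_arm --pt "0 0 0 0 -1 25 0" --pt "0 0 0 0 0 25 0" --pt "0 0 0 0 0 25 0" --pt "0 0 0 0 0 27 0" --pt "0 0 0 0 0 0 0" --pt "0 0 0 0 0 0 0" --pt "0 0 0 0 0 0 255" --pt "0 0 0 0 0 0 255" --pt "0 0 0 0 0 0 255" --pt "0 0 0 0 0 0 255" --grip_force 20

```text
clock: 22.65
tcp_pos: [0.4395, 0.0054, 0.1217]
tcp_rot: [3.141, -0.0, 1.575]
contact_force: [0.2, -0.7, 0.5]
opening: 0.609
grip_force: 0.0
```

Request:
jog_arm --pt "0 0 0 0 0 0 255" --pt "0 0 0 0 0 0 255" --pt "0 0 0 0 0 0 255" --pt "0 0 0 0 0 0 255" --pt "0 0 0 0 0 0 255" --pt "0 0 0 0 0 -6 255" --pt "0 0 0 0 0 -14 255" --pt "0 0 0 0 0 -20 255" --pt "0 0 0 0 0 -20 255" --pt "0 0 0 0 0 -20 255"

```text
clock: 23.9
tcp_pos: [0.4398, 0.0054, 0.2031]
tcp_rot: [3.14, 0.0, 1.575]
contact_force: [-0.3, 0.6, -1.9]
opening: 0.501
grip_force: 20.0
```

Request:
jog_arm --pt "0 0 0 6 32 0 255" --pt "0 0 0 6 32 0 255" --pt "0 0 0 6 32 0 255" --pt "0 0 0 6 32 0 255" --pt "0 0 0 5 30 0 255" --pt "0 0 0 0 20 0 255" --pt "0 0 0 0 0 0 255" --pt "0 0 0 0 0 0 255" --pt "0 0 0 0 0 0 255" --pt "0 0 0 0 0 0 255"

```text
clock: 25.15
tcp_pos: [0.6168, 0.0351, 0.202]
tcp_rot: [3.141, -0.0, 1.575]
contact_force: [-0.1, -0.1, -2.4]
opening: 0.506
grip_force: 20.0
```

Run:
```python
from h import *
p,d=robot.snapshot("scene"); cv2.imwrite("pics/s3.png",cv2.resize(p[150:350,250:520],None,fx=2.9,fy=2.9)); print(robot.get_obs()["tcp_pos"],robot.get_obs()["tcp_rot"])
```

```text
[0.6168897  0.03512886 0.20193448] [ 3.14104592e+00 -9.86341062e-05  1.57471368e+00]
```

View pics/s3.png

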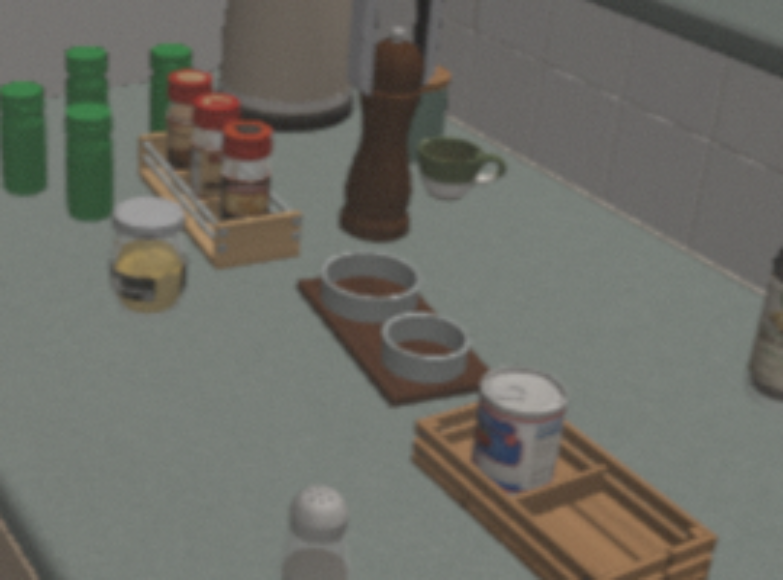

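Run:
```python
from h import *
q=lambda x,y:(250+x/2.9,150+y/2.9)
print("foot",ray("scene",q(375.5,222),.081),"knob",ray("scene",q(398,36),.25))
print("collars",ray("scene",[q(370,285),q(426,343)],.036))
```

```text
foot [[0.61866003 0.03873675 0.081     ]] knob [[0.60606972 0.01578041 0.25      ]]
collars [[ 0.60291784  0.01730318  0.036     ]
 [ 0.5897856  -0.07732046  0.036     ]]
```

Run:
```python
from h import *
p,d=robot.snapshot("scene"); W=cloud("scene",d)
R=W[155:240,362:400].reshape(-1,3)
b=p[155:240,362:400].reshape(-1,3).astype(int); br=(b[:,2]-b[:,0]>12)&(b[:,2]<140)
vx=np.array(cam("scene")[3])[:2,3]
for z0 in np.arange(.08,.25,.015):
    S=R[br&(abs(R[:,2]-z0)<.0075)&(abs(R[:,0]-.62)<.06)]
    if len(S)>8: print("%.3f"%z0,len(S),np.round(np.median(S,0),4),"lateral width",np.ptp(S@[.883,-.469,0]))
C=W[235:262,355:400].reshape(-1,3); k=(C[:,2]>.028)&(C[:,2]<.045)
print("collar L",cv2.minEnclosingCircle(C[k][:,:2].astype(np.float32)))
T=W[270:320,410:450].reshape(-1,3); k=(T[:,2]>.07)&(T[:,2]<.1)
print("tin",cv2.minEnclosingCircle(T[k][:,:2].astype(np.float32)))
print("table z",W[400,300],W[250,450])
```

```text
0.080 16 [0.5966 0.0078 0.086 ] lateral width 0.03725120038093188
0.095 146 [0.597  0.0123 0.0943] lateral width 0.05269056187020288
0.110 108 [0.5966 0.0123 0.1106] lateral width 0.0443587842487112
0.125 138 [0.5992 0.0136 0.1249] lateral width 0.05012376587560918
0.140 125 [0.6013 0.0169 0.14  ] lateral width 0.042195945945236124
0.155 100 [0.6037 0.0191 0.1549] lateral width 0.03647009430680359
0.170 81 [0.6051 0.0196 0.1705] lateral width 0.03227314347569388
0.185 87 [0.6034 0.0168 0.185 ] lateral width 0.0359557173000411
0.200 112 [0.6048 0.015  0.1996] lateral width 0.04577082697490387
0.215 101 [0.6082 0.014  0.2152] lateral width 0.049883273004828865
0.230 141 [0.6092 0.0204 0.2302] lateral width 0.03897803045641668
0.245 22 [0.6139 0.0319 0.2386] lateral width 0.023767938026873714
collar L ((0.6092089414596558, 0.01604214869439602), 0.061802614480257034)
tin ((0.5663180351257324, -0.20771107077598572), 0.030213488265872)
table z [ 0.25078443 -0.28138176 -0.00913535] [ 8.05410873e-01 -1.81194836e-02 -5.63821717e-04]
```

The depth slices suggest the mill hangs about 3° tilted, with its foot roughly 7 mm toward −x of the head. I shift +5 mm in x so the foot clears the collar, then lower slowly.

Request:
jog_arm --pt "0 0 0 0 5 0 255" --pt "0 0 0 0 0 12 255" --pt "0 0 0 0 0 12 255" --pt "0 0 0 0 0 12 255" --pt "0 0 0 0 0 10 255" --pt "0 0 0 0 0 8 255" --pt "0 0 0 0 0 5 255" --pt "0 0 0 0 0 3 255" --pt "0 0 0 0 0 0 255" --pt "0 0 0 0 0 0 255"

```text
clock: 26.5
tcp_pos: [0.6225, 0.0352, 0.14]
tcp_rot: [3.141, -0.0, 1.575]
contact_force: [-0.7, -0.2, -1.5]
opening: 0.505
grip_force: 20.0
```

Still hanging freely, so the foot is inside the collar rim. I lower the rest and then shift the head back.

Request:
jog_arm --pt "0 0 0 0 0 2 255" --pt "0 0 0 0 0 2 255" --pt "0 0 0 0 0 1 255" --pt "0 0 0 0 0 1 255" --pt "0 0 0 0 0 1 255" --pt "0 0 0 0 0 0 255" --pt "0 0 0 0 0 0 255" --pt "0 0 0 0 0 0 255" --pt "0 0 0 0 0 0 255" --pt "0 0 0 0 0 0 255"

```text
clock: 27.75
tcp_pos: [0.6224, 0.0352, 0.1334]
tcp_rot: [3.141, -0.0, 1.575]
contact_force: [-1.8, 0.1, 5.4]
opening: 0.505
grip_force: 20.0
```

Request:
jog_arm --pt "0 0 0 0 0 0 120" --pt "0 0 0 0 0 0 90" --pt "0 0 0 0 0 0 40" --pt "0 0 0 0 0 0 0" --pt "0 0 0 0 0 0 0" --pt "0 0 0 0 0 -15 0" --pt "0 0 0 0 0 -20 0" --pt "0 0 0 0 0 -25 0" --pt "0 0 0 0 0 -25 0" --pt "0 0 0 0 0 -25 0"

```text
clock: 29.0
tcp_pos: [0.6225, 0.0352, 0.2448]
tcp_rot: [3.14, -0.0, 1.575]
contact_force: [0.6, 1.0, 0.3]
opening: 1.0
grip_force: 0.0
```

Request:
jog_arm --pt "0 0 0 -31 -26 0 0" --pt "0 0 0 -31 -27 0 0" --pt "0 0 0 -31 -27 0 0" --pt "0 0 0 -31 -27 0 0" --pt "0 0 0 -32 -27 0 0" --pt "0 0 0 -32 -27 -5 0" --pt "0 0 0 -32 -27 0 0" --pt "0 0 0 -32 -27 0 0" --pt "0 0 0 -32 -27 0 0" --pt "0 0 0 0 0 0 0"

```text
clock: 30.25
tcp_pos: [0.3803, -0.2515, 0.2489]
tcp_rot: [3.14, 0.002, 1.57]
contact_force: [0.5, 0.5, 0.1]
opening: 1.001
grip_force: 0.0
```

Run:
```python
from h import *
p,d=robot.snapshot("top"); W=cloud("top",d); print(robot.get_obs()["tcp_pos"])
cv2.imwrite("pics/t2.png",cv2.resize(p[160:310,200:520],None,fx=2.5,fy=2.5,interpolation=cv2.INTER_CUBIC))
S=W[150:225,325:400].reshape(-1,3); k=(S[:,2]>.13)&(S[:,2]<.19); 
print("mill head",k.sum(),S[k].max(0),cv2.minEnclosingCircle(S[k][:,:2].astype(np.float32)))
S=W[160:235,205:320].reshape(-1,3)
for y in(.189,.256,.322):
    k=(S[:,2]>.105)&(S[:,2]<.13)&(abs(S[:,1]-y)<.03); print("jar",k.sum(),cv2.minEnclosingCircle(S[k][:,:2].astype(np.float32)),np.median(S[k][:,2]))
```

```text
[ 0.38117545 -0.25046052  0.24872794]
mill head 397 [0.64727609 0.0593234  0.18527033] ((0.622855544090271, 0.03514128923416138), 0.02519218623638153)
jar 293 ((0.5810632109642029, 0.1865905076265335), 0.02258419245481491) 0.11546023791174154
jar 288 ((0.5888321995735168, 0.25772446393966675), 0.022315355017781258) 0.11576371563330168
jar 293 ((0.5589301586151123, 0.31510403752326965), 0.06121375784277916) 0.11563378963708582
```

View pics/t2.png

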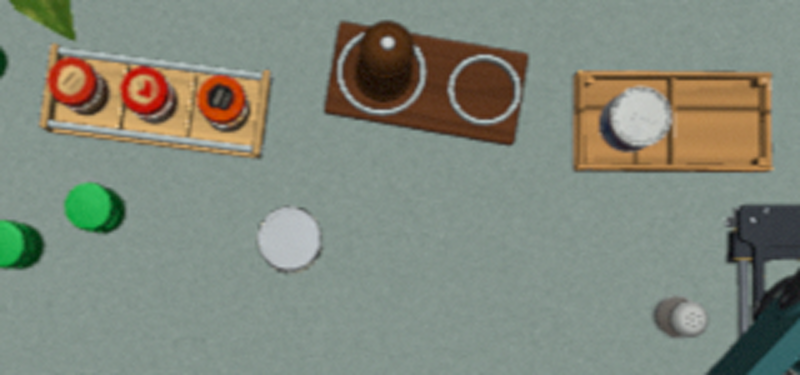

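The jars are centred, within 3 mm of their bays. The mill's head is at (0.623, 0.035), inside the wide collar. Next I descend on the salt.

Request:
jog_arm --pt "0 0 0 2 0 35 0" --pt "0 0 0 0 0 35 0" --pt "0 0 0 0 0 35 0" --pt "0 0 0 0 0 35 0" --pt "0 0 0 0 0 35 0" --pt "0 0 0 0 0 25 0" --pt "0 0 0 0 0 10 0" --pt "0 0 0 0 0 0 0" --pt "0 0 0 0 0 0 255" --pt "0 0 0 0 0 0 255" --grip_force 15

```text
clock: 31.55
tcp_pos: [0.3822, -0.2484, 0.0388]
tcp_rot: [3.14, 0.002, 1.575]
contact_force: [0.9, 0.3, 1.3]
opening: 0.824
grip_force: 0.0
```

Request:
jog_arm --pt "0 0 0 0 0 0 255" --pt "0 0 0 0 0 0 255" --pt "0 0 0 0 0 0 255" --pt "0 0 0 0 0 0 255" --pt "0 0 0 0 0 0 255" --pt "0 0 0 0 0 0 255" --pt "0 0 0 0 0 0 255" --pt "0 0 0 0 0 -5 255" --pt "0 0 0 0 0 -10 255" --pt "0 0 0 0 0 -15 255"

```text
clock: 32.8
tcp_pos: [0.3814, -0.2476, 0.0681]
tcp_rot: [-3.141, -0.0, 1.575]
contact_force: [0.6, 0.5, -1.7]
opening: 0.416
grip_force: 14.7
```

Request:
jog_arm --pt "0 0 0 0 0 -25 255" --pt "0 0 0 0 0 -25 255" --pt "0 0 0 0 0 -20 255" --pt "0 0 0 30 36 0 255" --pt "0 0 0 30 36 0 255" --pt "0 0 0 30 36 0 255" --pt "0 0 0 30 36 0 255" --pt "0 0 0 30 36 0 255" --pt "0 0 0 22 29 0 255" --pt "0 0 0 10 10 0 255"

```text
clock: 34.05
tcp_pos: [0.601, -0.0636, 0.1382]
tcp_rot: [3.141, -0.0, 1.577]
contact_force: [-0.8, 0.1, -1.1]
opening: 0.414
grip_force: 14.7
```

Request:
jog_arm --pt "0 0 0 0 0 0 255" --pt "0 0 0 0 0 0 255" --pt "0 0 0 0 0 0 255" --pt "0 0 0 0 0 10 255" --pt "0 0 0 0 0 10 255" --pt "0 0 0 0 0 10 255" --pt "0 0 0 0 0 5 255" --pt "0 0 0 0 0 0 255" --pt "0 0 0 0 0 0 255" --pt "0 0 0 0 0 0 255"

```text
clock: 35.3
tcp_pos: [0.6, -0.0649, 0.103]
tcp_rot: [3.141, 0.0, 1.575]
contact_force: [-0.3, 0.1, -1.5]
opening: 0.414
grip_force: 14.7
```

Run:
```python
from h import *
p,d=robot.snapshot("scene"); cv2.imwrite("pics/s4.png",cv2.resize(p[150:350,250:520],None,fx=2.9,fy=2.9)); print(robot.get_obs()["tcp_pos"])
```

```text
[ 0.59999728 -0.06496415  0.10302563]
```

View pics/s4.png

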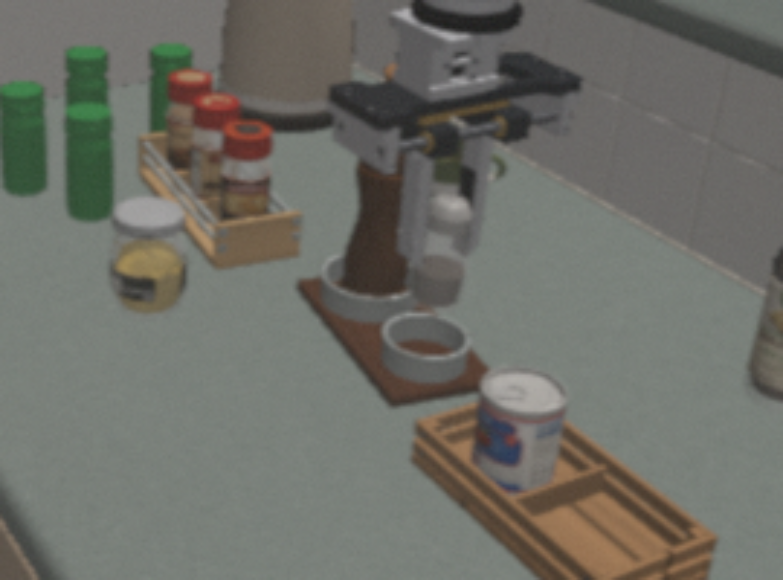

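The salt hangs nearly upright above the narrow collar, with its base at crop (438,290), and the mill stands in the wide collar. I lower it 52 mm.

Request:
jog_arm --pt "0 0 0 0 0 10 255" --pt "0 0 0 0 0 10 255" --pt "0 0 0 0 0 10 255" --pt "0 0 0 0 0 8 255" --pt "0 0 0 0 0 5 255" --pt "0 0 0 0 0 4 255" --pt "0 0 0 0 0 3 255" --pt "0 0 0 0 0 2 255" --pt "0 0 0 0 0 0 255" --pt "0 0 0 0 0 0 255"

```text
clock: 36.6
tcp_pos: [0.5998, -0.0649, 0.0507]
tcp_rot: [3.141, -0.0, 1.575]
contact_force: [-0.2, -1.4, -1.2]
opening: 0.415
grip_force: 14.7
```

Request:
jog_arm --pt "0 0 0 0 0 1 255" --pt "0 0 0 0 0 0 255" --pt "0 0 0 0 0 0 90" --pt "0 0 0 0 0 0 60" --pt "0 0 0 0 0 0 60" --pt "0 0 0 0 0 -15 60" --pt "0 0 0 0 0 -25 60" --pt "0 0 0 0 0 -35 0" --pt "0 0 0 0 0 -40 0" --pt "0 0 0 0 0 -40 0"

```text
clock: 37.85
tcp_pos: [0.5997, -0.0649, 0.2071]
tcp_rot: [3.14, 0.0, 1.575]
contact_force: [1.1, -0.7, 0.6]
opening: 0.996
grip_force: 0.0
```

Request:
jog_arm --pt "0 0 0 0 -37 -10 0" --pt "0 0 0 0 -37 -10 0" --pt "0 0 0 0 -37 0 0" --pt "0 0 0 25 -36 0 0" --pt "0 0 0 35 0 0 0" --pt "0 0 0 35 0 0 0" --pt "0 0 0 35 0 0 0" --pt "0 0 0 35 0 0 0" --pt "0 0 0 24 0 0 0" --pt "0 0 0 0 0 0 0"

```text
clock: 39.1
tcp_pos: [0.4519, 0.1246, 0.2257]
tcp_rot: [3.14, -0.0, 1.578]
contact_force: [-0.2, 0.2, 0.1]
opening: 0.998
grip_force: 0.0
```

Request:
jog_arm --pt "0 0 0 0 0 30 0" --pt "0 0 0 0 0 30 0" --pt "0 0 0 0 0 20 0" --pt "0 0 0 0 0 20 0" --pt "0 0 0 0 0 10 0" --pt "0 0 0 0 0 0 0" --pt "0 0 0 0 0 0 0" --pt "0 0 0 0 0 0 0" --pt "0 0 0 0 0 0 0" --pt "0 0 0 0 0 0 0" --grip_force 25

```text
clock: 40.35
tcp_pos: [0.452, 0.1236, 0.1147]
tcp_rot: [3.141, -0.0, 1.575]
contact_force: [0.1, -0.6, -0.4]
opening: 1.0
grip_force: 0.0
```

Aligned to within 1 mm, with 15 mm finger clearance per side. I descend 76 mm and close.

Request:
jog_arm --pt "0 0 0 0 1 20 0" --pt "0 0 0 0 0 20 0" --pt "0 0 0 0 0 20 0" --pt "0 0 0 0 0 16 0" --pt "0 0 0 0 0 0 0" --pt "0 0 0 0 0 0 0" --pt "0 0 0 0 0 0 255" --pt "0 0 0 0 0 0 255" --pt "0 0 0 0 0 0 255" --pt "0 0 0 0 0 0 255"

```text
clock: 41.6
tcp_pos: [0.4522, 0.1235, 0.0387]
tcp_rot: [-3.14, -0.0, 1.575]
contact_force: [-3.4, -1.3, 4.0]
opening: 0.65
grip_force: 25.0
```

Request:
jog_arm --pt "0 0 0 0 0 0 255" --pt "0 0 0 0 0 0 255" --pt "0 0 0 0 0 0 255" --pt "0 0 0 0 0 -5 255" --pt "0 0 0 0 0 -10 255" --pt "0 0 0 0 0 -20 255" --pt "0 0 0 0 0 -25 255" --pt "0 0 0 0 0 -25 255" --pt "0 0 0 0 0 -15 255" --pt "0 0 0 0 0 0 255"

```text
clock: 42.85
tcp_pos: [0.454, 0.1236, 0.1398]
tcp_rot: [3.138, -0.001, 1.575]
contact_force: [0.4, 0.2, -1.4]
opening: 0.652
grip_force: 25.0
```

Request:
jog_arm --pt "0 0 0 -35 0 0 255" --pt "0 0 0 -42 0 0 255" --pt "0 0 0 -42 0 0 255" --pt "0 0 0 -42 0 0 255" --pt "0 0 0 -42 0 0 255" --pt "0 0 0 -42 0 0 255" --pt "0 0 0 -42 0 0 255" --pt "0 0 0 -42 0 0 255" --pt "0 0 0 -42 0 0 255" --pt "0 0 0 -35 0 0 255"

```text
clock: 44.1
tcp_pos: [0.4537, -0.2837, 0.1366]
tcp_rot: [-3.139, -0.002, 1.574]
contact_force: [-0.1, -0.5, -2.1]
opening: 0.651
grip_force: 25.0
```

Request:
jog_arm --pt "0 0 0 -10 25 0 255" --pt "0 0 0 0 30 0 255" --pt "0 0 0 0 30 0 255" --pt "0 0 0 0 22 0 255" --pt "0 0 0 0 10 0 255" --pt "0 0 0 0 0 0 255" --pt "0 0 0 0 0 0 255" --pt "0 0 0 0 0 0 255" --pt "0 0 0 0 0 0 255" --pt "0 0 0 0 0 0 255"

```text
clock: 45.35
tcp_pos: [0.5714, -0.2921, 0.1387]
tcp_rot: [3.141, 0.0, 1.575]
contact_force: [0.1, 0.1, -1.6]
opening: 0.651
grip_force: 25.0
```

Run:
```python
from h import *
p,d=robot.snapshot("scene"); cv2.imwrite("pics/s5.png",cv2.resize(p[150:370,250:520],None,fx=2.7,fy=2.7)); print(robot.get_obs()["tcp_pos"])
```

```text
[ 0.57144096 -0.29207493  0.13862785]
```

View pics/s5.png

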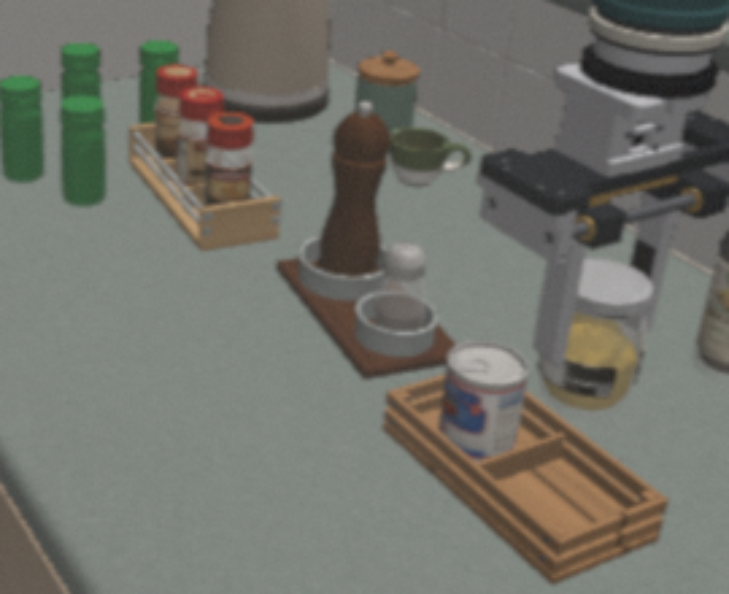

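The salt stands in the narrow collar at (405,285), and the mustard hangs upright over the free bay. I lower it 92 mm.

Request:
jog_arm --pt "0 0 0 -1 0 20 255" --pt "0 0 0 0 0 20 255" --pt "0 0 0 0 0 16 255" --pt "0 0 0 0 0 12 255" --pt "0 0 0 0 0 10 255" --pt "0 0 0 0 0 6 255" --pt "0 0 0 0 0 4 255" --pt "0 0 0 0 0 3 255" --pt "0 0 0 0 0 0 255" --pt "0 0 0 0 0 0 255"

```text
clock: 46.65
tcp_pos: [0.5718, -0.2932, 0.0479]
tcp_rot: [3.141, 0.0, 1.575]
contact_force: [-1.3, 0.1, -2.3]
opening: 0.649
grip_force: 25.0
```

Request:
jog_arm --pt "0 0 0 0 0 1 255" --pt "0 0 0 0 0 1 255" --pt "0 0 0 0 0 0 30" --pt "0 0 0 0 0 0 0" --pt "0 0 0 0 0 0 0" --pt "0 0 0 0 0 0 0" --pt "0 0 0 0 0 -15 0" --pt "0 0 0 0 0 -25 0" --pt "0 0 0 0 0 -30 0" --pt "0 0 0 0 0 -30 0"

```text
clock: 47.9
tcp_pos: [0.5718, -0.2931, 0.1477]
tcp_rot: [3.14, 0.001, 1.575]
contact_force: [1.2, -0.6, -0.2]
opening: 1.001
grip_force: 0.0
```

Request:
jog_arm --pt "0 0 0 0 0 -30 0" --pt "0 0 0 0 0 -30 0" --pt "0 0 0 -10 -30 0 0" --pt "0 0 0 -10 -35 0 0" --pt "0 0 0 -10 -35 0 0" --pt "0 0 0 -10 -35 0 0" --pt "0 0 0 -10 -35 0 0" --pt "0 0 0 -10 -35 0 0" --pt "0 0 0 0 0 0 0" --pt "0 0 0 0 0 0 0"

```text
clock: 49.15
tcp_pos: [0.3674, -0.3539, 0.2064]
tcp_rot: [3.14, 0.001, 1.575]
contact_force: [-0.3, 1.6, 0.3]
opening: 1.0
grip_force: 0.0
```

Run:
```python
from h import *
p,d=robot.snapshot("top"); W=cloud("top",d); o=robot.get_obs(); print(o["tcp_pos"],o["contact_force"])
cv2.imwrite("pics/t3.png",cv2.resize(p[160:310,200:520],None,fx=2.5,fy=2.5,interpolation=cv2.INTER_CUBIC))
for n,x,y,r,h in(("jarR",.58,.1894,.0225,.116),("jarM",.5884,.2559,.0225,.116),("home",.597,.3224,.0225,.116),("mill",.618,.035,.024,.155),("salt",.6005,-.0655,.017,.102),("must",.5714,-.2928,.03,.098),("tin",.5718,-.2048,.0285,.08)):
    k=(np.hypot(W[...,0]-x,W[...,1]-y)<r+.014)&(abs(W[...,2]-h)<(.03 if n=="mill" else .01))
    Q=W[k]; A=np.c_[Q[:,:2]-Q[:,:2].mean(0),np.ones(len(Q))]; s=np.linalg.lstsq(A,Q[:,2],rcond=None)[0]
    (cx,cy),rr=cv2.minEnclosingCircle(Q[:,:2].astype(np.float32)); print(n,"off mm",round((cx-x)*1e3,1),round((cy-y)*1e3,1),"r",round(rr*1e3,1),"z",round(np.median(Q[:,2]),4),"slope",np.round(s[:2],3))
```

```text
[ 0.36760558 -0.35376741  0.20607733] [-0.79436389  0.35007926  0.11482298]
jarR off mm 0.9 -2.6 r 22.4 z 0.1159 slope [ 0.011 -0.027]
jarM off mm 0.6 2.0 r 22.6 z 0.1155 slope [0.018 0.034]
home off mm -0.4 2.5 r 22.5 z 0.1158 slope [0.026 0.024]
mill off mm 5.0 -0.5 r 25.1 z 0.1642 slope [ 0.236 -0.047]
salt off mm -2.6 -2.5 r 16.7 z 0.0978 slope [0.021 0.006]
must off mm 2.3 0.8 r 30.7 z 0.0969 slope [0.005 0.002]
tin off mm -1.7 -2.3 r 28.9 z 0.0767 slope [-0.006 -0.009]
```

View pics/t3.png

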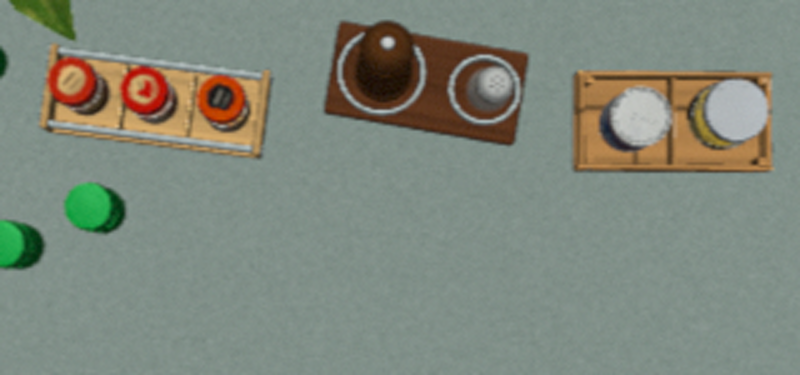

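All five look seated. I run one quick uprightness check on the mill, against its original standing profile, before handing in.

Run:
```python
from h import *
def prof(p,W,x,y,z0):
    k=(np.hypot(W[...,0]-x,W[...,1]-y)<.045)&(W[...,2]>z0+.03)&(p[...,2].astype(int)-p[...,0]>8)&(p[...,2]<140)
    Q=W[k]; lat=Q@[.883,-.469,0]; dep=Q@[.469,.883,0]; h=Q[:,2]-z0; r=[]
    for a,b in((.04,.06),(.075,.1),(.125,.155)):
        m=(h>a)&(h<b); r.append((round((np.percentile(lat[m],4)+np.percentile(lat[m],96))/2,4),round(np.percentile(dep[m],5),4)))
    return r,"top",np.percentile(Q[:,2],99.5)
print("ref",prof(cv2.imread("pics/scene0.png"),cloud("scene",np.load("scene_d.npy")),.439,.005,0))
p,d=robot.snapshot("scene"); print("now",prof(p,cloud("scene",d),.62,.033,.012))
```

```text
ref ([(np.float64(0.3815), np.float64(0.1808)), (np.float64(0.3806), np.float64(0.1879)), (np.float64(0.3827), np.float64(0.1838))], 'top', np.float64(0.1620037355390154))Traceback (most recent call last):
  File "<stdin>", line 9, in <module>
  File "<stdin>", line 6, in prof
    return _quantile_unchecked(
        a, q, axis, out, overwrite_input, method, keepdims, weights)
    return _ureduce(a,
                    func=_quantile_ureduce_func,
    ...<5 lines>...
                    overwrite_input=overwrite_input,
                    method=method)
    r = func(a, **kwargs)
    result = _quantile(arr,
                       quantiles=q,
    ...<2 lines>...
                       out=out,
                       weights=wgt)
    slices_having_nans = np.isnan(arr[-1, ...])
                                  ~~~^^^^^^^^^
IndexError: index -1 is out of bounds for axis 0 with size 0
```

Request:
jog_arm --pt "0 0 0 0 0 -30 0" --pt "0 0 0 0 0 -30 0" --pt "0 0 0 40 0 0 0" --pt "0 0 0 40 0 0 0" --pt "0 0 0 40 0 0 0" --pt "0 0 0 40 0 0 0" --pt "0 0 0 40 0 0 0" --pt "0 0 0 40 0 0 0" --pt "0 0 0 40 0 0 0" --pt "0 0 0 40 0 0 0"

```text
clock: 50.5
tcp_pos: [0.3658, -0.032, 0.2657]
tcp_rot: [3.141, -0.0, 1.576]
contact_force: [0.3, -0.0, -1.3]
opening: 0.998
grip_force: 0.0
```

Request:
jog_arm --pt "0 0 0 40 0 0 0" --pt "0 0 0 40 0 0 0" --pt "0 0 0 40 0 0 0" --pt "0 0 0 40 0 0 0" --pt "0 0 0 40 0 0 0" --pt "0 0 0 40 0 0 0" --pt "0 0 0 40 0 0 0" --pt "0 0 0 40 0 0 0" --pt "0 0 0 0 0 0 0" --pt "0 0 0 0 0 0 0"

```text
clock: 51.75
tcp_pos: [0.3641, 0.2862, 0.2654]
tcp_rot: [-3.141, 0.001, 1.576]
contact_force: [-0.2, 0.1, 0.1]
opening: 1.0
grip_force: 0.0
```

Run:
```python
from h import *
def prof(p,W,x,y,z0):
    k=(np.hypot(W[...,0]-x,W[...,1]-y)<.045)&(W[...,2]>z0+.03)&(p[...,2].astype(int)-p[...,0]>8)&(p[...,2]<140)
    Q=W[k]; lat=Q@[.883,-.469,0]; dep=Q@[.469,.883,0]; h=Q[:,2]-z0; r=[]
    for a,b in((.04,.06),(.075,.1),(.125,.155)):
        m=(h>a)&(h<b); r.append((round(float(np.percentile(lat[m],4)+np.percentile(lat[m],96))/2,4),round(float(np.percentile(dep[m],5)),4)))
    return r
p,d=robot.snapshot("scene"); cv2.imwrite("pics/s6.png",cv2.resize(p[150:370,250:520],None,fx=2.7,fy=2.7))
print("now",prof(p,cloud("scene",d),.62,.033,.012), robot.get_obs()["tcp_pos"])
```

```text
now [(0.5282, 0.2929), (0.5292, 0.3001), (0.5299, 0.2966)] [0.36423598 0.28578022 0.26554654]
```

View pics/s6.png

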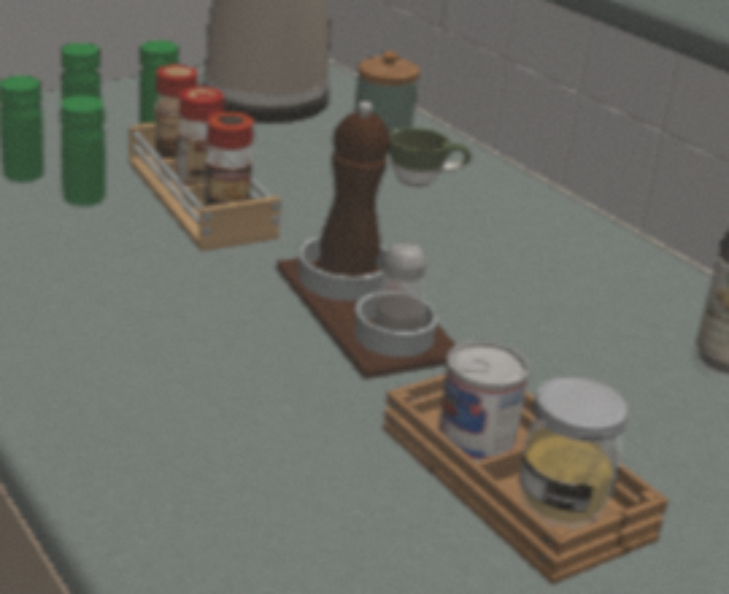

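The picture shows every item upright in its place, and the mill's profile matches its original upright one to within 1 mm.

```bash
python3 -c "
from station import robot
print(robot.close_job())"
```

```text
the job is handed in; nothing more can be done
None
```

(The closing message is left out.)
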